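Set the ratchet work rest three clicks up

TASK

On the saddler's counter, take the round head of the green ratchet work rest and raise it exactly three clicks from its lowest position, then lower it gently until it rests on the pawl and let go of it, never letting it drop. Then press straight down on the head, gently, with about 15 N for about half a second to prove that the pawl holds (the pawl must never carry more than 40 N), and leave the rest standing at that height. Leave the buckle, the bottle and the tray where they stand.

Things in the scene. Friction and masses are not known exactly. Their poses are not given: they have to be found in the camera images.
- stand: fixed foot of the work rest, screwed down: green base plate 170 x 130 x 12 mm, closed green sleeve 62 x 62 mm, aluminium collar (60 mm diameter, top 112 mm above the counter); the grey pawl housing on its -x side (30 mm wide, out to 63 mm from the axis, top 102 mm) holds the spring pawl, out of sight. Origin: centre of the plate's underside, on the counter, under the post's axis; z up
- post: the post: a steel column of 23 mm diameter with ratchet teeth low down, on top a round head, 40 mm diameter, 30 mm high (aluminium, black rubber pad on top). It only slides straight up and down. Origin: centre of the head's underside, 130 mm above the counter at its lowest, as at the start. 0.47 to 0.63 kg in all, about 1 N friction; falls if let go between notches. Solid upper stop at 66 mm of lift
- head_top (a point): centre of the flat top of the post's head (30 mm above post's origin), 160 mm above the counter at the start. The head and 18 mm of neck below it stand free above the collar
- teeth: the five ratchet teeth around the post, inside the sleeve, 12 mm apart, fixed to the post (same origin as post). As the post is lifted each tooth wedges the hidden pawl outward over 7 mm of lift, which takes 8 to 12 N beyond the weight; then the pawl snaps in under it and that extra force vanishes at once: a click. After it, 5 mm run free. A clicked tooth cannot go back down
- third_tooth: the third tooth (copper) that clicks, 12 mm below the second; origin: centre of its flat underside, 82 mm below post's origin. It must end resting on the pawl. How high the pawl sits differs from rest to rest and cannot be seen: the first click comes anywhere from 8 to 28 mm of lift, then one every 12 mm. Just after a click the tooth is 0 to 3 mm above the pawl; lowered, it rests on it
- buckle: a round silver show buckle, 86 mm across, leaning on a small dark brown base (base 50 x 70 mm, whole thing 97 mm high). Origin: centre of its underside. Stands loose near the rest; must not be moved
- dressing: a round amber bottle of edge dressing with a brown label and white cap, 48 mm diameter, 115 mm high. Origin: centre of its underside. Stands loose near the rest; must not be moved
- conchos: a small open wooden tray, 90 x 70 x 26 mm, with three metal rosettes lying in it. Origin: centre of its underside. Stands loose near the rest; must not be moved
Mind the look-alikes: they are no part of the job. Of the things that look like the stand, take the one that is nearest to the robot's base at the start.

How it is judged:
On the way, in this order (a step that is already met when the one before it is completed fails the run):
1. the third tooth rests on the pawl and the post has been let go (contact force between third_tooth and anything else above 1.5 N and contact force between the fingers and post below 0.3 N and linear speed of post below 0.01 m/s), for 0.2 s.
2. the head is pressed down so that the third tooth carries more than 12 N, weight of the post included (contact force between third_tooth and anything else above 12 N and z of the grasp point in the frame of head_top above 0 m), for 0.3 s.
At the end, for the whole second after the job is handed in: the post stands still three clicks up, its third tooth resting on the pawl (more than 1.5 N), with nothing touching it (contact force between third_tooth and anything else above 1.5 N and linear speed of post below 0.01 m/s).
It fails at once if the pawl carries more than 40 N (post slammed down or pressed too hard) (contact force between teeth and anything else above 40 N).
It fails at once if the post drops: it moves faster than 0.15 m/s with no finger on it (linear speed of post above 0.15 m/s and contact force between the fingers and post below 0.3 N).
It fails at once if the buckle is moved more than 20 mm (distance of buckle from where it was at the start of the episode above 0.02 m).
It fails at once if the bottle is moved more than 20 mm (distance of dressing from where it was at the start of the episode above 0.02 m).
It fails at once if the tray is moved more than 20 mm (distance of conchos from where it was at the start of the episode above 0.02 m).
It also fails if it takes over 72 s, if anything falls off the work surface, if the arm or the gripper's body presses on something with over 40 N, if the wrist force passes 120 N, or if a joint passes its speed limit or range.

ROBOT

A 6-joint arm with a two-finger parallel gripper is mounted at the origin on the work surface. World frame = base frame: x ahead of the robot, y to its left, z up, the work surface at z = 0. Lengths are in m, angles in rad, forces in N, time in s.
With the tool pointing down it reaches from about 0.225 to 0.875 m from the base axis. Payload 3.4 kg.
Tool frame: the origin (TCP) lies between the finger pads; the fingertips stand 8 mm ahead of it and the grasp point (between the pads) lies 11 mm behind it; z points along the fingers, y is the line along which they close (so a half turn about z gives the same grasp; the last joint's range is limited). The gripper opens to 85 mm and grips with 20 to 120 N. Pads are 22 mm wide; open, the fingers measure 114 mm over their backs; the gripper's body (76 mm by 85 mm) begins 54 mm behind the grasp point. The pads swing forward as they close: fully open they stand 13 mm farther back than shut.
Start: joints at [-1.298, 0.276, 1.505, -0, 1.361, -0.121], TCP at [0.221, -0.531, 0.239] pointing down, gripper open.
Joint ranges: [-2.89, 2.89], [-0.75, 2.08], [0.22, 2.7], [-1.18, 4.32], [0.11, 2.71], [-2.7, 2.7]. Speed limits (rad/s): [2.57, 2.57, 3.14, 3.14, 3.14, 3.14].

INTERFACE

Orientations are given as a unit quaternion [w, x, y, z].
In Python, from rig import manip gives the robot as it stands.
- The arm moves only by the tool move_arm, never from a script. Its argument "deltas" is a list that holds one entry, the list of rows, each a list of 5 numbers: the shift along the tool's x, y, z normalised to -1 to 1, where 1 is 80 cm, then the turn about the tool's z normalised to -1 to 1, where 1 is 120 degrees, then the closure, from -1 (fully open) to 1 (shut). In form: [[[tx, ty, tz, twist, grip], ...]]. A call has 1 to 12 rows; each row is the pose to reach, as a shift and turn from the pose commanded when the call began, along the tool's axes at that moment; what a row does not reach only later rows make up. A row lasts 1/10 s, in which the tool goes at most 50 mm and 8.59 degrees, less where a joint would pass 70% of its speed; a pose out of reach is approached as far as the arm can. A call with a number of a shift or a turn outside -1 to 1 is refused whole. A call with a gripper value outside its range is refused whole. The fingers move at their own pace and stop on an object; "squeeze" is the grip in N (left out, the last holds). Time passes only in rows, so rows that repeat a pose let the fingers close. It gives the time, the measured TCP pose, the force, the opening and the grip force at its end, in the units of the state.
- manip.get_state(): the state, without advancing time (a new reading comes with each control period).
- manip.get_image(name): name is "scene" or "side" or "wrist"; returns the picture (400x640x3 uint8, red, green, blue); there is no depth.
- manip.camera_params(name): a dict with "fx", "fy", "cx", "cy" (pixels), "R" (3x3) and "t" (3): a world point X has camera coordinates R X + t; the wrist camera has in their place "tool_from_camera" (4x4, takes a point from camera to tool coordinates, whose origin is the TCP and whose axes are the flange's). Camera axes: x right, y down, z forward; pixel columns grow to the right and rows downward; lengths in m; the calibration is good to about 2 mm. A picture is of the moment at which its call begins: read the wrist's pose just before it. camera_params takes no time and is no camera call.
- manip.sign_off(): hands the job in; it is judged then, once.
The state is a dict: "clock": time; "qpos": joint angles; "qd": joint speeds; "effort": joint torques, N m; "position": TCP position; "ee_rot": TCP orientation; "contact_force": force on the tool from outside, world axes, zero at the start; "moment": the same for the moment, N m; "width": finger opening in m; "gripper_force": force on a finger pad.
Only numpy, scipy, OpenCV 4.12 (cv2) and the standard library are available. Lean on these libraries where they do the work, as an engineer would, in place of code of your own. Each camera call takes 0.05 s, during which the arm holds its last target. There are 200 camera calls.

## Working session

There is one attempt and no reset: what is moved stays moved. The work goes in short steps, Python scripts to look and compute and a tool call to move; the robot and the scene stay as the last step left them, time stands still between calls to the robot, and variables do not carry over. Pictures are saved under pics/ and viewed, at most 10 in all, crops included, and the job is handed in when it is done.

Besides the shell and the picture viewer there is one more tool, called after "Emit:" by a JSON object that holds its "api" and its "payload", one argument or row to a line. move_arm: Moves the arm, as the interface text tells. Scaled input: -1 to 1 covers 80 cm each way for a shift and 120 degrees each way for a turn. Its arguments: {"type":"object","properties":{"deltas":{"type":"array","items":{"type":"array","items":{"type":"array","items":{"type":"number","minimum":-1,"maximum":1}}}},"squeeze":{"type":"number"}},"required":["deltas"]}

```bash
mkdir -p pics
python3 - <<'E'
from rig import manip
import cv2
s=manip.get_state();print(s)
for n in("scene","side"):
    cv2.imwrite(f"pics/{n}0.png",manip.get_image(n)[:,:,::-1])
    p=manip.camera_params(n);print(n,p)
print(manip.camera_params("wrist"))
E
```

```text
{'clock': 0.0, 'qpos': array([-1.29797498e+00,  2.76580138e-01,  1.50613406e+00, -3.54047850e-05,
        1.36068319e+00, -1.20955199e-01]), 'qd': array([-0.00011396,  0.0019919 , -0.00084174,  0.00102757,  0.00119665,
        0.00022239]), 'effort': array([-1.68056026e-04, -4.16773081e+01, -2.45804286e+01,  2.00482054e-05,
        1.12761377e-02,  1.18263662e-05]), 'position': array([ 0.22048368, -0.53049394,  0.23844779]), 'ee_rot': array([-8.98457469e-04,  9.80678912e-01,  1.95622233e-01, -8.57138155e-05]), 'contact_force': array([ 0.10521791, -0.5159252 ,  0.5180361 ]), 'moment': array([0.00537552, 0.04989938, 0.02214668]), 'gripper_force': 0.0, 'width': 0.0852915093054256}
scene {'fx': 386.40906670797125, 'fy': 386.40906670797125, 'cx': 318.6566229637471, 'cy': 198.77572515100246, 'R': array([[-0.05367452,  0.99845492,  0.01438151],
       [ 0.66466682,  0.04647167, -0.74569323],
       [-0.74520941, -0.03046581, -0.6661342 ]]), 't': array([-0.06259865, -0.31666056,  1.52822619])}
side {'fx': 402.01320162932984, 'fy': 402.01320162932984, 'cx': 320.9601258985298, 'cy': 196.7238328724994, 'R': array([[-0.87850263, -0.47731011,  0.02020373],
       [-0.31599026,  0.54883067, -0.77390895],
       [ 0.35830613, -0.68626523, -0.63297453]]), 't': array([0.54830569, 0.25529584, 0.99247443])}
{'fx': 278.11900092914624, 'fy': 278.11900092914624, 'cx': 321.3770903496444, 'cy': 197.9637800007667, 'tool_from_camera': array([[-2.07016367e-04, -9.50307046e-01, -3.11314110e-01,
         7.91262563e-02],
       [ 9.99999972e-01, -1.61614352e-04, -1.71637269e-04,
         6.70477707e-04],
       [ 1.12795278e-04, -3.11314137e-01,  9.50307053e-01,
        -1.35560939e-01],
       [ 0.00000000e+00,  0.00000000e+00,  0.00000000e+00,
         1.00000000e+00]])}
```

View pics/scene0.png

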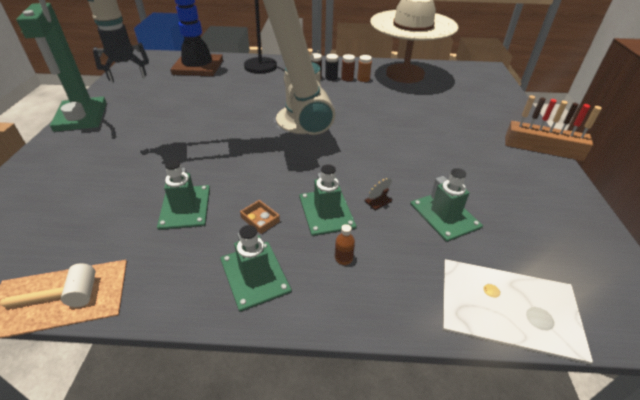

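View pics/side0.png

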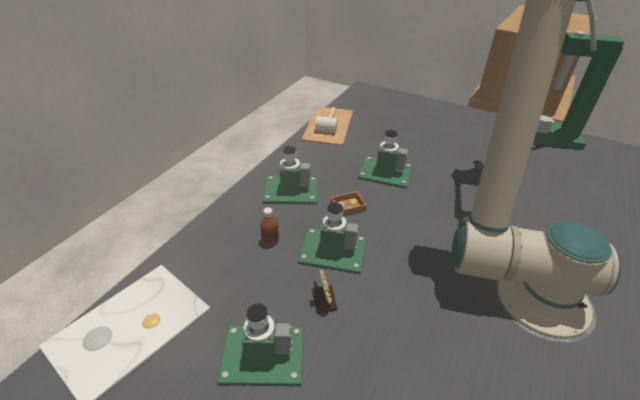

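Candidates (scene / side): A (174,168)/(391,138), B (328,174)/(335,212), C (457,175)/(258,314), D (249,235)/(289,155). I'll triangulate all of them and make a close crop of B, the likely nearest.

```bash
cat > h.py <<'E'
import numpy as np, cv2
from rig import manip
C={n:manip.camera_params(n) for n in("scene","side")}
def ray(n,uv):
    p=C[n];d=p["R"].T@np.array([(uv[0]-p["cx"])/p["fx"],(uv[1]-p["cy"])/p["fy"],1]);return -p["R"].T@p["t"],d/np.linalg.norm(d)
def tri(a,b):
    P=[ray("scene",a),ray("side",b)];A=[np.eye(3)-np.outer(d,d) for o,d in P]
    X=np.linalg.solve(sum(A),sum(M@o for M,(o,d) in zip(A,P)));return X,[np.linalg.norm(M@(X-o)) for M,(o,d) in zip(A,P)]
def onz(n,uv,z):
    o,d=ray(n,uv);return o+d*(z-o[2])/d[2]
def proj(n,X):
    p=C[n];c=p["R"]@X+p["t"];return np.array([p["fx"]*c[0]/c[2]+p["cx"],p["fy"]*c[1]/c[2]+p["cy"]])
E
python3 - <<'E'
from h import *
np.set_printoptions(precision=4,suppress=True)
for k,a,b in [("A",(174,166),(391,134)),("B",(328,172),(335,208)),("C",(457,174),(258,311)),("D",(249,233),(289,152)),("cap",(347,229),(268,211)),("buck",(378,200),(326,305))]:
    X,e=tri(a,b);print(k,X,e,np.hypot(X[0],X[1]))
a=cv2.imread("pics/scene0.png")[150:270,230:410];b=cv2.imread("pics/side0.png")[180:320,240:400]
a=cv2.resize(a,None,fx=4,fy=4,interpolation=2)[:, :];b=cv2.resize(b,None,fx=4,fy=4,interpolation=2)
cv2.imwrite("pics/ca.png",a);cv2.imwrite("pics/cb.png",b)
E
```

```text
A [ 0.5364 -0.3002  0.1555] [np.float64(0.002792371939014758), np.float64(0.002792371939014758)] 0.6146767421656967
B [0.5297 0.1116 0.1532] [np.float64(0.003326634332536865), np.float64(0.003326634332536909)] 0.5413043201442832
C [0.5198 0.4538 0.156 ] [np.float64(0.001616587426097316), np.float64(0.001616587426097304)] 0.6900187543888495
D [ 0.7658 -0.0532  0.1529] [np.float64(7.65091971866404e-05), np.float64(7.650919718676818e-05)] 0.7676433653802784
cap [0.6976 0.1652 0.1119] [np.float64(0.002147944788368976), np.float64(0.0021479447883690455)] 0.7169305596866701
buck [ 0.4611  0.2706 -0.0037] [np.float64(0.002247194390739985), np.float64(0.0022471943907400953)] 0.5346284512947651
```

View pics/ca.png

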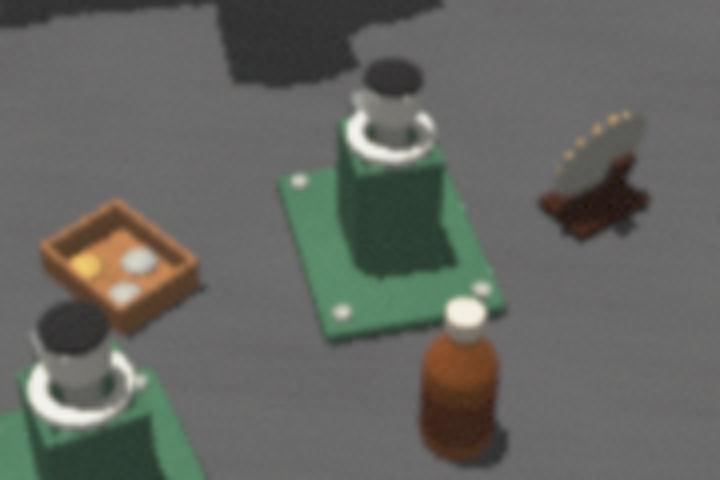

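View pics/cb.png

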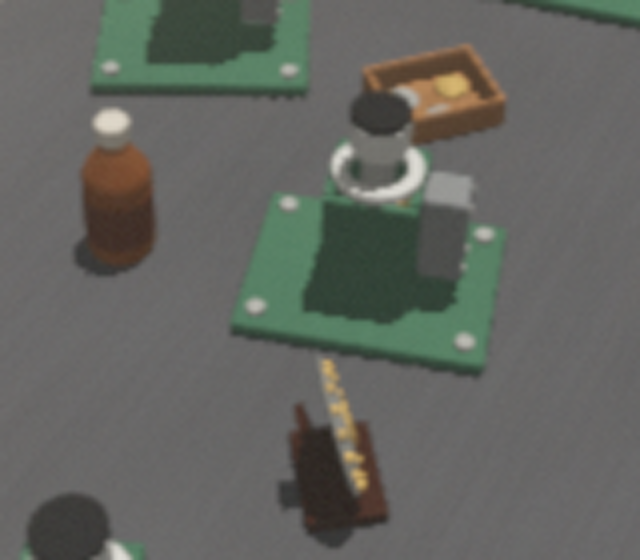

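Crop check: B, with the round black-topped head at scene ≈(328,169) and side ≈(335,207), has the grey housing on the robot side. It is the nearest stand at 0.54 m. Nothing nearby reaches the head's height. I'll move above it, 0.24 m up.

Emit:
{"api": "move_arm", "payload": {
  "deltas": [
    [[0.666,-0.592,0,0,-1],[0.666,-0.592,0,0,-1],[0.666,-0.592,0,0,-1],[0.666,-0.592,0,0,-1],[0.666,-0.592,0,0,-1],[0.666,-0.592,0,0,-1],[0.666,-0.592,0,0,-1],[0.666,-0.592,0,0,-1],[0.666,-0.592,0,0,-1],[0.666,-0.592,0,0,-1],[0.666,-0.592,0,0,-1],[0.666,-0.592,0,0,-1]]
  ]
}}

```text
clock: 1.3
position: [0.4821, 0.0112, 0.2391]
ee_rot: [0.0, 0.981, 0.196, -0.0]
contact_force: [1.5, -0.5, -0.1]
width: 0.0853
gripper_force: 0.0
```

Emit:
{"api": "move_arm", "payload": {
  "deltas": [
    [[0.15,-0.13,0,0,-1],[0.15,-0.13,0,0,-1],[0.15,-0.13,0,0,-1],[0.15,-0.13,0,0,-1]]
  ]
}}

```text
clock: 1.7
position: [0.5545, 0.1561, 0.2384]
ee_rot: [-0.001, 0.98, 0.198, 0.001]
contact_force: [-1.0, -0.5, 0.9]
width: 0.0853
gripper_force: 0.0
```

Run:
```python
from h import *
X,e=tri((327.9,168.9),(334.9,207.2));print(X,e)
s=manip.get_state();im=manip.get_image("wrist");print(s["position"],s["ee_rot"],s["qd"].round(3))
np.savez("pics/w1.npz",p=s["position"],q=s["ee_rot"])
cv2.imwrite("pics/w1.png",im[:,:,::-1])
```

```text
[0.52767437 0.11273041 0.15983034] [np.float64(0.0008552390929216114), np.float64(0.0008552390929215841)]
[0.5544565  0.15605843 0.23836571] [-1.14918012e-03  9.80233869e-01  1.97838175e-01  5.46524616e-04] [ 0.073  0.057 -0.072 -0.068  0.075  0.09 ]
```

View pics/w1.png

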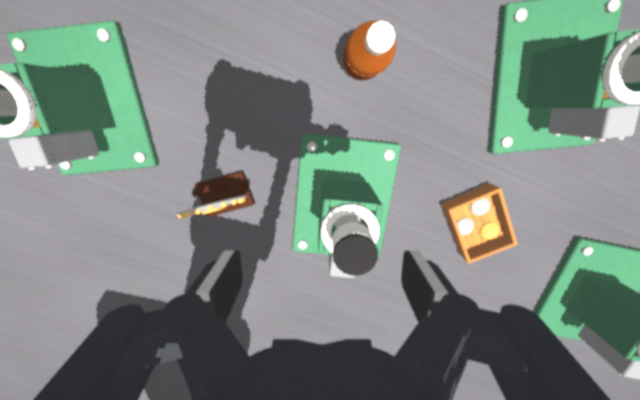

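Emit:
{"api": "move_arm", "payload": {
  "deltas": [
    [[-0.01,-0.063,0,0,-1],[-0.01,-0.063,0,0,-1],[-0.01,-0.063,0,0,-1],[-0.01,-0.063,0,0,-1]]
  ]
}}

```text
clock: 2.15
position: [0.526, 0.1933, 0.2394]
ee_rot: [0.001, 0.981, 0.195, 0.0]
contact_force: [-0.7, -0.4, 0.3]
width: 0.0852
gripper_force: 0.0
```

The wrist view shows B's black head top at about (355,254), between the fingers. My last shift had the wrong sign, so I'll centre on the triangulated head and check from there.

Emit:
{"api": "move_arm", "payload": {
  "deltas": [
    [[-0.036,0.093,0,0,-1],[-0.036,0.093,0,0,-1],[-0.036,0.093,0,0,-1],[-0.036,0.093,0,0,-1],[-0.036,0.093,0,0,-1],[-0.036,0.093,0,0,-1]]
  ]
}}

```text
clock: 2.75
position: [0.528, 0.1154, 0.2393]
ee_rot: [-0.0, 0.981, 0.196, 0.0]
contact_force: [-0.7, -0.0, 0.3]
width: 0.0857
gripper_force: 0.0
```

Run:
```python
from h import *
from scipy.spatial.transform import Rotation as Ro
s=manip.get_state();im=manip.get_image("wrist");print(s["position"],s["ee_rot"],s["qd"].round(3))
cv2.imwrite("pics/w2.png",im[:,:,::-1])
w=manip.camera_params("wrist");T=w["tool_from_camera"]
def wray(p,q,uv):
    R=Ro.from_quat(np.r_[q[1:],q[0]]).as_matrix()
    d=R@T[:3,:3]@np.array([(uv[0]-w["cx"])/w["fx"],(uv[1]-w["cy"])/w["fy"],1]);return p+R@T[:3,3],d
z=np.load("pics/w1.npz")
o,d=wray(z["p"],z["q"],(355,254));print("w1",o+d*(.16-o[2])/d[2])
# dark disc near the expected place in the new view
g=cv2.cvtColor(im,cv2.COLOR_RGB2GRAY)
p=s["position"];R=Ro.from_quat(np.r_[s["ee_rot"][1:],s["ee_rot"][0]]).as_matrix()
c=np.linalg.inv(T)@np.r_[R.T@(np.array([.528,.113,.16])-p),1];uv=np.array([w["fx"]*c[0]/c[2]+w["cx"],w["fy"]*c[1]/c[2]+w["cy"]]);print("exp",uv)
np.savez("pics/w2.npz",p=p,q=s["ee_rot"])
u,v=uv.astype(int);cv2.imwrite("pics/w2c.png",cv2.resize(im[v-60:v+60,u-80:u+80,::-1],None,fx=5,fy=5,interpolation=2))
```

```text
[0.5279927  0.11544038 0.23925019] [-1.17502502e-04  9.80630936e-01  1.95864628e-01  3.34767835e-05] [ 0.011  0.    -0.    -0.001 -0.001 -0.   ]
w1 [0.52733806 0.11255146 0.16      ]
exp [323.37155623 209.14991797]
```

View pics/w2c.png

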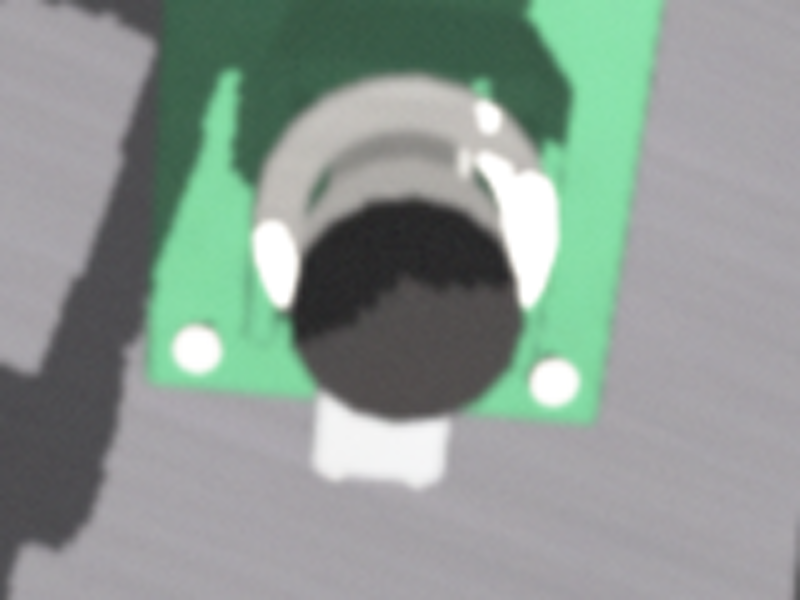

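The head in the wrist view is within about 1.5 mm of prediction, giving an axis of about (0.5275, 0.112). I'll descend around it.

Emit:
{"api": "move_arm", "payload": {
  "deltas": [
    [[-0.0022,0.0037,0.03,0,-1],[-0.0022,0.0037,0.06,0,-1],[-0.0022,0.0037,0.09,0,-1],[-0.0022,0.0037,0.115,0,-1],[-0.0022,0.0037,0.128,0,-1],[-0.0022,0.0037,0.128,0,-1],[-0.0022,0.0037,0.128,0,-1]]
  ]
}}

```text
clock: 3.5
position: [0.528, 0.1119, 0.1375]
ee_rot: [0.0, 0.981, 0.196, 0.001]
contact_force: [-0.1, 0.7, 0.4]
width: 0.0859
gripper_force: 0.0
```

Emit:
{"api": "move_arm", "payload": {
  "deltas": [
    [[0,0,0,0,1],[0,0,0,0,1],[0,0,0,0,1],[0,0,0,0,1],[0,0,0,0,1],[0,0,0,0,1],[0,0,0,0,1],[0,0,0,0,1]]
  ],
  "squeeze": 60
}}

```text
clock: 4.3
position: [0.5273, 0.113, 0.1381]
ee_rot: [-0.001, 0.981, 0.195, 0.001]
contact_force: [-2.1, 2.6, 4.8]
width: 0.0383
gripper_force: 60.5
```

Run:
```python
from rig import manip
s=manip.get_state()
for k in("clock","position","ee_rot","contact_force","moment","width","gripper_force"):print(k,s[k])
```

```text
clock 4.3
position [0.52725343 0.11300742 0.13808436]
ee_rot [-1.42831099e-03  9.80764098e-01  1.95190772e-01  5.53202452e-04]
contact_force [-2.14857162  2.61933137  4.75286094]
moment [ 0.72000286  0.40706199 -0.0551173 ]
width 0.03833788827368155
gripper_force 60.517917573451996
```

Emit:
{"api": "move_arm", "payload": {
  "deltas": [
    [[0,0,-0.0025,0,1],[0,0,-0.0025,0,1]]
  ]
}}

```text
clock: 4.5
position: [0.5272, 0.113, 0.1385]
ee_rot: [-0.001, 0.981, 0.195, 0.0]
contact_force: [0.7, 5.3, -4.6]
width: 0.0386
gripper_force: 60.9
```

Emit:
{"api": "move_arm", "payload": {
  "deltas": [
    [[0,0,-0.0025,0,1],[0,0,-0.0025,0,1]]
  ]
}}

```text
clock: 4.7
position: [0.5272, 0.113, 0.1402]
ee_rot: [-0.001, 0.981, 0.195, -0.0]
contact_force: [1.2, 5.6, -5.3]
width: 0.0386
gripper_force: 61.0
```

Emit:
{"api": "move_arm", "payload": {
  "deltas": [
    [[0,0,-0.0025,0,1],[0,0,-0.0025,0,1]]
  ]
}}

```text
clock: 4.9
position: [0.5272, 0.113, 0.1421]
ee_rot: [-0.001, 0.981, 0.195, -0.0]
contact_force: [1.9, 5.1, -5.3]
width: 0.0384
gripper_force: 61.0
```

Emit:
{"api": "move_arm", "payload": {
  "deltas": [
    [[0,0,-0.0025,0,1],[0,0,-0.0025,0,1]]
  ]
}}

```text
clock: 5.1
position: [0.5272, 0.113, 0.1441]
ee_rot: [-0.001, 0.981, 0.195, -0.0]
contact_force: [2.2, 6.2, -4.6]
width: 0.0384
gripper_force: 61.0
```

Emit:
{"api": "move_arm", "payload": {
  "deltas": [
    [[0,0,-0.0025,0,1],[0,0,-0.0025,0,1]]
  ]
}}

```text
clock: 5.3
position: [0.5272, 0.113, 0.1455]
ee_rot: [-0.002, 0.981, 0.195, -0.0]
contact_force: [1.7, 5.1, -9.0]
width: 0.0384
gripper_force: 61.8
```

Emit:
{"api": "move_arm", "payload": {
  "deltas": [
    [[0,0,-0.0025,0,1],[0,0,-0.0025,0,1]]
  ]
}}

```text
clock: 5.5
position: [0.5272, 0.113, 0.1466]
ee_rot: [-0.002, 0.981, 0.195, -0.001]
contact_force: [2.9, 5.9, -13.4]
width: 0.0385
gripper_force: 62.4
```

Emit:
{"api": "move_arm", "payload": {
  "deltas": [
    [[0,0,-0.0025,0,1],[0,0,-0.0025,0,1]]
  ]
}}

```text
clock: 5.7
position: [0.5272, 0.113, 0.1483]
ee_rot: [-0.002, 0.981, 0.195, -0.001]
contact_force: [3.5, 6.3, -14.5]
width: 0.0387
gripper_force: 62.6
```

Emit:
{"api": "move_arm", "payload": {
  "deltas": [
    [[0,0,-0.0025,0,1],[0,0,-0.0025,0,1]]
  ]
}}

```text
clock: 5.9
position: [0.5272, 0.113, 0.1507]
ee_rot: [-0.002, 0.981, 0.195, -0.001]
contact_force: [1.9, 5.2, -6.6]
width: 0.0386
gripper_force: 63.4
```

Click 1 came at TCP z of about 0.150–0.151. I'll continue to click 2, expected near 0.162.

Emit:
{"api": "move_arm", "payload": {
  "deltas": [
    [[0,0,-0.0025,0,1],[0,0,-0.0025,0,1]]
  ]
}}

```text
clock: 6.1
position: [0.5272, 0.113, 0.1538]
ee_rot: [-0.002, 0.981, 0.195, -0.0]
contact_force: [1.6, 6.0, -6.6]
width: 0.0387
gripper_force: 63.8
```

Emit:
{"api": "move_arm", "payload": {
  "deltas": [
    [[0,0,-0.0025,0,1],[0,0,-0.0025,0,1]]
  ]
}}

```text
clock: 6.3
position: [0.5273, 0.113, 0.156]
ee_rot: [-0.002, 0.981, 0.195, -0.0]
contact_force: [0.7, 4.2, -5.5]
width: 0.0385
gripper_force: 63.9
```

Emit:
{"api": "move_arm", "payload": {
  "deltas": [
    [[0,0,-0.0025,0,1],[0,0,-0.0025,0,1]]
  ]
}}

```text
clock: 6.5
position: [0.5272, 0.113, 0.1575]
ee_rot: [-0.002, 0.981, 0.195, -0.0]
contact_force: [1.9, 5.2, -7.5]
width: 0.0388
gripper_force: 63.3
```

Emit:
{"api": "move_arm", "payload": {
  "deltas": [
    [[0,0,-0.0025,0,1],[0,0,-0.0025,0,1]]
  ]
}}

```text
clock: 6.7
position: [0.5272, 0.113, 0.1585]
ee_rot: [-0.002, 0.981, 0.195, -0.001]
contact_force: [2.7, 5.5, -13.1]
width: 0.0384
gripper_force: 62.8
```

Emit:
{"api": "move_arm", "payload": {
  "deltas": [
    [[0,0,-0.0025,0,1],[0,0,-0.0025,0,1]]
  ]
}}

```text
clock: 6.9
position: [0.5272, 0.113, 0.1602]
ee_rot: [-0.002, 0.981, 0.195, -0.001]
contact_force: [3.4, 5.3, -13.8]
width: 0.0386
gripper_force: 62.7
```

Emit:
{"api": "move_arm", "payload": {
  "deltas": [
    [[0,0,-0.0025,0,1],[0,0,-0.0025,0,1]]
  ]
}}

```text
clock: 7.1
position: [0.5272, 0.113, 0.1624]
ee_rot: [-0.002, 0.981, 0.195, -0.001]
contact_force: [0.5, 5.0, -7.3]
width: 0.0385
gripper_force: 63.5
```

Emit:
{"api": "move_arm", "payload": {
  "deltas": [
    [[0,0,-0.0025,0,1],[0,0,-0.0025,0,1]]
  ]
}}

```text
clock: 7.3
position: [0.5272, 0.113, 0.1657]
ee_rot: [-0.002, 0.981, 0.195, -0.0]
contact_force: [1.7, 4.7, -7.1]
width: 0.0385
gripper_force: 63.8
```

Click 2 came at about 0.162, so click 3 should be near 0.174.

Emit:
{"api": "move_arm", "payload": {
  "deltas": [
    [[0,0,-0.0025,0,1],[0,0,-0.0025,0,1]]
  ]
}}

```text
clock: 7.5
position: [0.5272, 0.113, 0.168]
ee_rot: [-0.002, 0.981, 0.195, -0.0]
contact_force: [1.2, 5.7, -5.6]
width: 0.0383
gripper_force: 63.9
```

Emit:
{"api": "move_arm", "payload": {
  "deltas": [
    [[0,0,-0.0025,0,1],[0,0,-0.0025,0,1]]
  ]
}}

```text
clock: 7.7
position: [0.5272, 0.113, 0.1695]
ee_rot: [-0.002, 0.981, 0.195, -0.0]
contact_force: [2.3, 5.4, -7.9]
width: 0.0386
gripper_force: 63.4
```

Emit:
{"api": "move_arm", "payload": {
  "deltas": [
    [[0,0,-0.0025,0,1],[0,0,-0.0025,0,1]]
  ]
}}

```text
clock: 7.9
position: [0.5272, 0.113, 0.1705]
ee_rot: [-0.002, 0.981, 0.195, -0.001]
contact_force: [3.7, 5.5, -13.7]
width: 0.0384
gripper_force: 62.9
```

Emit:
{"api": "move_arm", "payload": {
  "deltas": [
    [[0,0,-0.0025,0,1],[0,0,-0.0025,0,1]]
  ]
}}

```text
clock: 8.1
position: [0.5272, 0.113, 0.1721]
ee_rot: [-0.002, 0.981, 0.195, -0.001]
contact_force: [3.4, 5.7, -14.8]
width: 0.039
gripper_force: 62.8
```

Emit:
{"api": "move_arm", "payload": {
  "deltas": [
    [[0,0,-0.0025,0,1],[0,0,-0.0025,0,1],[0,0,-0.0025,0,1]]
  ]
}}

```text
clock: 8.4
position: [0.5272, 0.113, 0.175]
ee_rot: [-0.002, 0.981, 0.195, -0.001]
contact_force: [0.8, 4.5, -7.7]
width: 0.0383
gripper_force: 63.7
```

Emit:
{"api": "move_arm", "payload": {
  "deltas": [
    [[0,0,0,0,1],[0,0,0,0,1]]
  ]
}}

```text
clock: 8.6
position: [0.5272, 0.113, 0.1756]
ee_rot: [-0.002, 0.981, 0.195, -0.0]
contact_force: [1.3, 5.7, -6.9]
width: 0.0386
gripper_force: 63.8
```

Click 3 is confirmed. I'll lower gently in 0.6 mm steps.

Emit:
{"api": "move_arm", "payload": {
  "deltas": [
    [[0,0,0.0008,0,1],[0,0,0.0008,0,1]]
  ]
}}

```text
clock: 8.8
position: [0.5272, 0.113, 0.1752]
ee_rot: [-0.002, 0.981, 0.195, -0.0]
contact_force: [2.1, 5.4, -6.9]
width: 0.0385
gripper_force: 63.9
```

Emit:
{"api": "move_arm", "payload": {
  "deltas": [
    [[0,0,0.0008,0,1],[0,0,0.0008,0,1]]
  ]
}}

```text
clock: 9.0
position: [0.5272, 0.113, 0.1748]
ee_rot: [-0.002, 0.981, 0.195, -0.0]
contact_force: [0.6, 6.3, -4.9]
width: 0.0387
gripper_force: 64.1
```

Emit:
{"api": "move_arm", "payload": {
  "deltas": [
    [[0,0,0.0008,0,1],[0,0,0.0008,0,1]]
  ]
}}

```text
clock: 9.2
position: [0.5272, 0.113, 0.1747]
ee_rot: [-0.002, 0.981, 0.195, 0.0]
contact_force: [-0.3, 4.6, -1.9]
width: 0.0384
gripper_force: 64.4
```

Emit:
{"api": "move_arm", "payload": {
  "deltas": [
    [[0,0,0.0008,0,1],[0,0,0.0008,0,1]]
  ]
}}

```text
clock: 9.4
position: [0.5272, 0.113, 0.1746]
ee_rot: [-0.001, 0.981, 0.195, 0.0]
contact_force: [-0.9, 5.2, 0.3]
width: 0.0385
gripper_force: 64.7
```

It rests on the pawl with the arm force near 0. I'll release.

Emit:
{"api": "move_arm", "payload": {
  "deltas": [
    [[0,0,0,0,-1],[0,0,0,0,-1],[0,0,0,0,-1],[0,0,0,0,-1],[0,0,0,0,-1],[0,0,0,0,-1],[0,0,0,0,-1],[0,0,0,0,-1]]
  ]
}}

```text
clock: 10.2
position: [0.5275, 0.1115, 0.1743]
ee_rot: [0.0, 0.981, 0.196, 0.0]
contact_force: [0.4, 0.2, -0.2]
width: 0.0852
gripper_force: 0.0
```

Emit:
{"api": "move_arm", "payload": {
  "deltas": [
    [[0,0,-0.03,0,-1],[0,0,-0.06,0,-1],[0,0,-0.09,0,-1],[0,0,-0.09,0,-1],[0,0,-0.09,0,-1]]
  ]
}}

```text
clock: 10.7
position: [0.5275, 0.1116, 0.2464]
ee_rot: [0.0, 0.981, 0.196, 0.0]
contact_force: [0.1, -0.6, -0.0]
width: 0.0855
gripper_force: 0.0
```

Run:
```python
from h import *
s=manip.get_state();print(s["position"],s["ee_rot"],s["contact_force"],s["width"])
a=manip.get_image("side")
cv2.imwrite("pics/cs.png",cv2.resize(a[150:290,240:420,::-1],None,fx=4,fy=4,interpolation=2))
for z in(.16,.197):print(z,proj("side",np.array([.5275,.112,z])),(proj("side",np.array([.5275,.112,z]))-[240,150])*4)
```

```text
[0.52746325 0.11155285 0.24641809] [1.09288771e-04 9.80675121e-01 1.95642934e-01 3.71652805e-04] [ 0.08163004 -0.55390328 -0.02845357] 0.08548158059137435
0.16 [334.85124911 207.24335122] [379.40499644 228.97340487]
0.197 [335.48992268 195.74741799] [381.95969073 182.98967195]
```

View pics/cs.png

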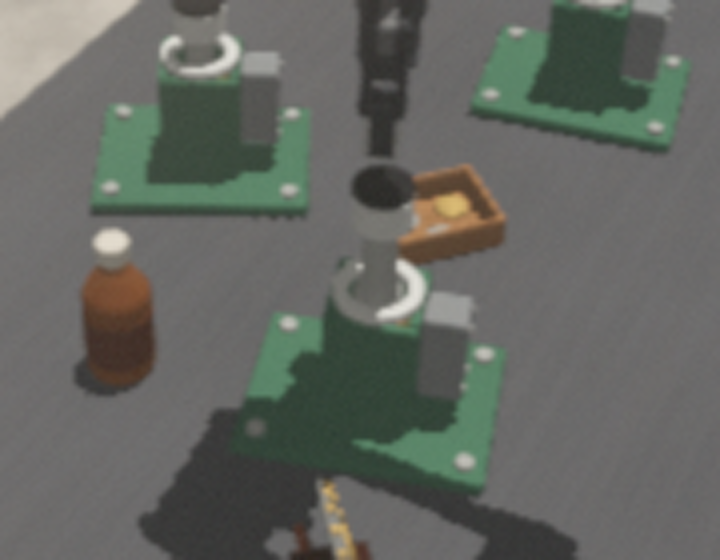

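The head top is at crop (382,187), which gives z of about 0.195 (~36 mm of lift), and it stands unattended. Next I'll close the fingers above the head and approach to press.

Emit:
{"api": "move_arm", "payload": {
  "deltas": [
    [[0,0,0,0,1],[0,0,0,0,1],[0,0,0,0,1],[0,0,0,0,1],[0,0,0,0,1],[0,0,0.01,0,1],[0,0,0.02,0,1],[0,0,0.03,0,1],[0,0,0.0375,0,1],[0,0,0.0425,0,1],[0,0,0.0425,0,1],[0,0,0.0425,0,1]]
  ]
}}

```text
clock: 11.95
position: [0.5276, 0.1116, 0.2124]
ee_rot: [0.0, 0.981, 0.196, 0.0]
contact_force: [-0.6, 0.3, 0.6]
width: -0.0002
gripper_force: 0.0
```

Emit:
{"api": "move_arm", "payload": {
  "deltas": [
    [[0,0,0.0025,0,1],[0,0,0.0025,0,1]]
  ]
}}

```text
clock: 12.15
position: [0.5275, 0.1115, 0.2104]
ee_rot: [0.0, 0.981, 0.196, 0.0]
contact_force: [-0.2, 0.3, 0.6]
width: 0.0002
gripper_force: 0.0
```

Emit:
{"api": "move_arm", "payload": {
  "deltas": [
    [[0,0,0.0025,0,1],[0,0,0.0025,0,1]]
  ]
}}

```text
clock: 12.35
position: [0.5273, 0.1115, 0.2081]
ee_rot: [0.0, 0.981, 0.196, -0.0]
contact_force: [-0.4, -0.3, 1.0]
width: 0.0003
gripper_force: 0.0
```

Emit:
{"api": "move_arm", "payload": {
  "deltas": [
    [[0,0,0.0015,0,1],[0,0,0.0015,0,1]]
  ]
}}

```text
clock: 12.55
position: [0.5274, 0.1115, 0.207]
ee_rot: [0.0, 0.981, 0.196, -0.0]
contact_force: [0.6, -0.2, 0.0]
width: -0.0001
gripper_force: 0.0
```

Emit:
{"api": "move_arm", "payload": {
  "deltas": [
    [[0,0,0.0015,0,1],[0,0,0.0015,0,1]]
  ]
}}

```text
clock: 12.75
position: [0.5273, 0.1115, 0.2057]
ee_rot: [0.0, 0.981, 0.196, -0.0]
contact_force: [0.4, 0.4, 0.7]
width: -0.0001
gripper_force: 0.0
```

Emit:
{"api": "move_arm", "payload": {
  "deltas": [
    [[0,0,0.001,0,1],[0,0,0.001,0,1]]
  ]
}}

```text
clock: 12.95
position: [0.5274, 0.1115, 0.205]
ee_rot: [0.0, 0.981, 0.196, -0.0]
contact_force: [0.1, -0.0, 0.3]
width: 0.0004
gripper_force: 0.0
```

Emit:
{"api": "move_arm", "payload": {
  "deltas": [
    [[0,0,0.001,0,1],[0,0,0.001,0,1]]
  ]
}}

```text
clock: 13.15
position: [0.5276, 0.1115, 0.2045]
ee_rot: [0.0, 0.981, 0.196, 0.0]
contact_force: [0.1, 0.9, 0.6]
width: 0.0001
gripper_force: 0.5
```

Emit:
{"api": "move_arm", "payload": {
  "deltas": [
    [[0,0,0.001,0,1],[0,0,0.001,0,1]]
  ]
}}

```text
clock: 13.35
position: [0.5275, 0.1116, 0.2043]
ee_rot: [0.0, 0.981, 0.196, 0.0]
contact_force: [-1.4, -0.5, 5.0]
width: -0.0006
gripper_force: 2.4
```

Emit:
{"api": "move_arm", "payload": {
  "deltas": [
    [[0,0,0.001,0,1],[0,0,0.001,0,1]]
  ]
}}

```text
clock: 13.55
position: [0.5275, 0.1116, 0.2042]
ee_rot: [0.0, 0.981, 0.196, 0.001]
contact_force: [-2.3, 0.3, 8.2]
width: 0.0003
gripper_force: 4.1
```

Emit:
{"api": "move_arm", "payload": {
  "deltas": [
    [[0,0,0.001,0,1],[0,0,0.001,0,1]]
  ]
}}

```text
clock: 13.75
position: [0.5276, 0.1116, 0.2041]
ee_rot: [0.0, 0.981, 0.196, 0.001]
contact_force: [-3.3, -1.3, 10.9]
width: 0.0004
gripper_force: 5.8
```

Emit:
{"api": "move_arm", "payload": {
  "deltas": [
    [[0,0,0.001,0,1],[0,0,0.001,0,1],[0,0,0.001,0,1],[0,0,0.001,0,1]]
  ]
}}

```text
clock: 14.15
position: [0.5276, 0.1116, 0.204]
ee_rot: [0.0, 0.981, 0.196, 0.001]
contact_force: [-4.4, -0.6, 14.8]
width: 0.0003
gripper_force: 7.4
```

The press is at 14.8 N. I'll hold another 0.4 s and then retreat straight up.

Emit:
{"api": "move_arm", "payload": {
  "deltas": [
    [[0,0,0,0,1],[0,0,0,0,1],[0,0,0,0,1],[0,0,0,0,1]]
  ]
}}

```text
clock: 14.55
position: [0.5276, 0.1116, 0.204]
ee_rot: [0.0, 0.981, 0.196, 0.001]
contact_force: [-4.0, -0.2, 14.5]
width: 0.0001
gripper_force: 7.4
```

Emit:
{"api": "move_arm", "payload": {
  "deltas": [
    [[0,0,-0.003,0,1],[0,0,-0.006,0,1],[0,0,-0.02,0,1],[0,0,-0.05,0,1],[0,0,-0.09,0,1],[0,0,-0.12,0,1],[0,0,-0.12,0,1],[0,0,-0.12,0,1]]
  ]
}}

```text
clock: 15.35
position: [0.5275, 0.1116, 0.2973]
ee_rot: [0.0, 0.981, 0.196, 0.0]
contact_force: [-1.0, -0.5, -1.4]
width: 0.0003
gripper_force: 0.0
```

Run:
```python
from h import *
s=manip.get_state();print(s["position"],s["contact_force"])
a=manip.get_image("side")
cv2.imwrite("pics/cs2.png",cv2.resize(a[150:290,240:420,::-1],None,fx=4,fy=4,interpolation=2))
```

```text
[0.52749931 0.11156448 0.2972728 ] [-0.97321509 -0.49254921 -1.39726468]
```

View pics/cs2.png

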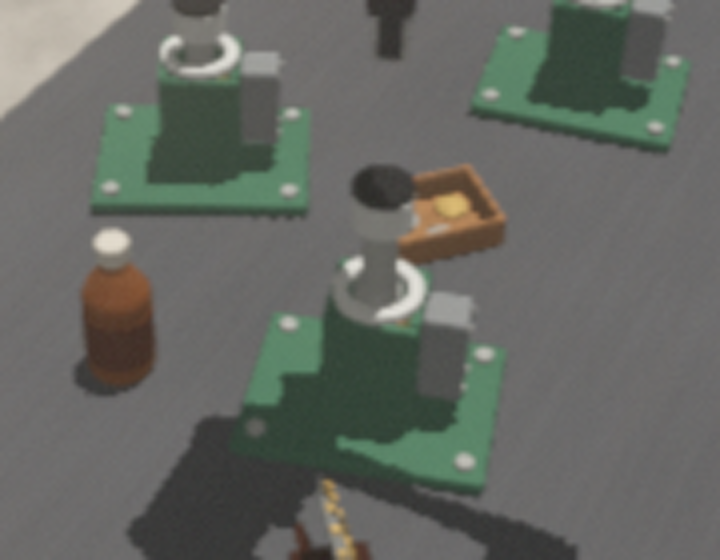

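The head is still at (382,187), the same height as before the press. The gripper is clear and the neighbours are unmoved, so I'm handing in.

```bash
python3 -c "
from rig import manip
print(manip.sign_off())"
```

```text
the job is handed in; nothing more can be done
None
```

The work rest stands three clicks up (about 36 mm of lift) with its third tooth on the pawl; a press of about 15 N held without the head moving, the buckle, bottle and tray were not touched, and the job is handed in with no verdict returned.

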